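Close the phone drawer and present the opened padlock at its hasp

ROBOT

A 6-joint arm with a two-finger parallel gripper is mounted at the origin on the work surface. World frame = base frame: x ahead of the robot, y to its left, z up, the work surface at z = 0. Lengths are in m, angles in rad, forces in N, time in s.
With the tool pointing down it reaches from about 0.35 to 0.975 m from the base axis. Payload 4.9 kg.
Tool frame: the origin (TCP) lies on the front face of the gripper's body, between the roots of the fingers; the fingertips stand ctrl.tip_extent ahead of it and the grasp point (between the pads) lies 54 mm ahead of it (ctrl.tip_extent is the distance from the TCP to the fingertips, in m); z points along the fingers, y is the line along which they close (so a half turn about z gives the same grasp; the last joint's range is limited). The gripper opens to 85 mm and grips with 20 to 120 N. Pads are 22 mm wide; open, the fingers measure 114 mm over their backs; the gripper's body (76 mm by 85 mm) begins 54 mm behind the grasp point. The pads swing forward as they close: fully open they stand 13 mm farther back than shut.
Start: joints at [1.05, 0.053, 1.613, -0, 1.476, -0.119], TCP at [0.244, 0.575, 0.304] pointing down, gripper open.
Joint ranges: [-3.01, 3.01], [-1.01, 2.22], [0.06, 2.58], [-1.02, 4.17], [0.09, 2.62], [-3.14, 3.14]. Speed limits (rad/s): [2.57, 2.57, 3.14, 3.14, 3.14, 3.14].

INTERFACE

Orientations are given as a rotation vector (axis times angle).
In Python, from station import ctrl gives the robot as it stands.
- The arm moves only by the tool apply_moves, never from a script. Its argument "rows" is one flat list of numbers, 6 for each row, row after row: the shift along the tool's x, y, z normalised to -1 to 1, where 1 is 0.6 m, then the turn, a rotation vector about the tool's x, y, z normalised to -1 to 1, where 1 is 90 degrees. A call has 1 to 20 rows; each row is the pose to reach, as a shift and turn from the pose commanded when the call began, along the tool's axes at that moment; what a row does not reach only later rows make up. A row lasts 1/10 s, in which the tool goes at most 50 mm and 8.59 degrees, less where a joint would pass 70% of its speed; a pose out of reach is approached as far as the arm can. A call with a number of a shift or a turn outside -1 to 1 is refused whole. A call with a gripper value outside its range is refused whole. "grip" is the opening, from 0 (shut) to 1 (fully open), set as the call begins (left out, the last holds). The fingers move at their own pace and stop on an object; "grip_force" is the grip in N (left out, the last holds). Time passes only in rows, so rows that repeat a pose let the fingers close. It gives the time, the measured TCP pose, the force, the opening and the grip force at its end, in the units of the state.
- ctrl.get_obs(): the state, without advancing time (a new reading comes with each control period).
- ctrl.get_image(name): name is "scene" or "side" or "wrist"; returns (picture, depth): 400x640x3 uint8, blue, green, red; 400x640 float32, m along the optical axis (not along the pixel's ray), 0 where there is no reading.
- ctrl.camera_model(name): a dict with "mtx" (3x3 intrinsics, pixels), "R" (3x3) and "t" (3): a world point X has camera coordinates R X + t; the wrist camera has in their place "tool_from_camera" (4x4, takes a point from camera to tool coordinates, whose origin is the TCP and whose axes are the flange's). Camera axes: x right, y down, z forward; pixel columns grow to the right and rows downward; lengths in m; the calibration is good to about 2 mm. A picture is of the moment at which its call begins: read the wrist's pose just before it. camera_model takes no time and is no camera call.
- ctrl.finish_job(): hands the job in; it is judged then, once.
The state is a dict: "t": time; "q": joint angles; "dq": joint speeds; "effort": joint torques, N m; "tool_pos": TCP position; "tool_rot": TCP orientation; "contact_force": force on the tool from outside, world axes, zero at the start; "wrist_torque": the same for the moment, N m; "opening": finger opening in m; "grip_force": force on a finger pad.
Only numpy, scipy, OpenCV 4.12 (cv2) and the standard library are available. Lean on these libraries where they do the work, as an engineer would, in place of code of your own. Each camera call takes 0.05 s, during which the arm holds its last target. There are 200 camera calls.

TASK

Get the customers' phone drawer ready to be locked: push the open drawer fully home until it clicks into its seat, then turn the black dial collar of the red padlock in the cradle click by click until its yellow mark lines up with the red mark and let it settle there, and pull the shackle up open and lift the opened lock out by it. Finish while still holding the lock: steady, upright, shackle open, its underside about 5 cm above the two hasp tabs of the drawer cabinet and centred over them, touching nothing but the gripper. Leave the other things on the bench undisturbed.

Things in the scene. Friction and masses are not known exactly. Their poses are not given: they have to be found in the camera images.
- cabinet: grey steel drawer cabinet, fixed, 250 deep (x) x 220 wide (y) x 100 high; origin under its centre, +x points to its back, -x to its front; its one drawer slides out to -x
- drawer_handle (a point): centre of the steel bar handle (100 long along y, 11 thick, 60 above the bench) on the drawer's blue front; it stands 35 in front of that front face, 172 in front of the cabinet's origin when the drawer is home; axes as the cabinet's. There is free space in front of it, and the bar can be pushed straight
- drawer (a joint): how far the drawer is open, m; 0 is fully home. It slides with about 1 to 3 N; a spring detent about 11 mm before home resists with 5 to 9 N, and once past its crest at 5 mm it pulls the drawer home against a rigid stop
- hasp (a point): top of the two steel hasp tabs (plates 30 wide, 30 high, with an eye) at the cabinet's front top edge, centre, 130 above the bench; one is fixed on the cabinet, the other rides on the drawer front and comes to stand before it when the drawer is home
- cradle: black plastic cradle fixed to the bench: foot 90 x 90 x 3, square pocket wall 50 x 50 outside, 18 high; origin under its centre, on the bench
- lock: barrel combination padlock, loose, about 0.4 kg, standing upright in the cradle's pocket (1 play a side), which keeps it from turning: red base 36 x 36 x 28 high, above it the dial collar, above that a fixed aluminium cap (44 diameter, 58 to 62 up) with a radial red index mark at +x; origin at the centre of its underside, which stands 6 above the bench in the cradle; z up
- dial_mid (a point): centre of the dial: a black ribbed collar, 60 diameter, 22 high, around the lock's vertical axis, 36 to 58 above the lock's underside; this point lies on the axis at half height, 47 up. Its x axis points to the yellow mark on its rim and turns with it. The steel shackle rises between the fingers of a gripper that takes the collar from above, to 41 above this point
- dial (a joint): dial angle, rad, growing counter-clockwise seen from above; 0: yellow mark at the red mark, the only place where the shackle is free (within 0.1). A notch clicks every pi/6 (30 degrees), about 0.1 N m to leave one, and between notches the dial springs to the nearer one. It starts two to four clicks above 0, so it is to be turned clockwise; stops at -0.95 and 2.7
- shackle_bow (a point): middle of the shackle's bow, a steel bar 9 thick; the U stands upright in the lock's yz plane, 37 wide along y over all, this point at the bar's centre 83.5 above the lock's underside while shut. Pinch it from above with the fingers closing along the lock's x axis; 17 of free height below the bar to the cap. Axes as the lock's
- shackle (a joint): how far the shackle is pulled up out of the lock, m: 0 shut, 0.022 fully open (stop; pulling on lifts the lock, which then hangs from it and stays open). Barred at 1 mm unless the dial is at 0; slides with about 1 N
- spool: bystander: green solder spool, 56 diameter, 30 high; origin under its centre
- tin: bystander: blue flux tin, 56 diameter, 24 high; origin under its centre
- flask: bystander: small amber bottle with a red cap, 38 diameter, 75 high; origin under its centre
Not all that is in view belongs to the job. There is more than one size of the lock; the one meant has the size given above. There is more than one size of the cradle; the job needs the smaller.

How it is judged:
On the way, in this order (a step that is already met when the one before it is completed fails the run):
1. the drawer is pushed home into its detent (value of joint drawer below 0.003 m), for 0.2 s.
2. the dial rests in the notch at the red mark, the shackle still shut (value of joint dial between -0.1 and 0.1 rad and value of joint shackle below 0.005 m), for 0.3 s.
3. the shackle is pulled open (value of joint shackle above 0.017 m), for 0.1 s.
At the end, for the whole second after the job is handed in: drawer home (within 4 mm); lock held by the fingers (over 1 N), free of cradle and cabinet, shackle at least 17 mm open, upright within 15 degrees, still (under 3 cm/s), its underside's centre within 40 mm horizontally of the hasp and 145 to 250 mm above the bench (15 to 120 mm above the tabs) (value of joint drawer below 0.004 m and value of joint shackle above 0.017 m and contact force between the fingers and lock above 1 N and contact force between lock and cradle below 0.1 N and contact force between lock and cabinet below 0.1 N and horizontal distance between lock and hasp below 0.04 m and height (world z) of lock between 0.145 and 0.25 m and angle between lock's own z axis and vertical below 0.26 rad and linear speed of lock below 0.03 m/s); the arm keeps its last pose, push and grip.
It fails at once if a bystander is pushed or lifted more than 2 cm or tipped over (distance of any of spool, tin, flask from where it was at the start of the episode above 0.02 m or angle between any of spool, tin, flask's own z axis and vertical above 0.5 rad).
It fails at once if the lock is lifted out with its shackle still shut (distance of lock from where it was at the start of the episode above 0.03 m and value of joint shackle below 0.01 m).
It also fails if it takes over 67 s, if anything falls off the work surface, if the arm or the gripper's body presses on something with over 40 N, if the wrist force passes 120 N, or if a joint passes its speed limit or range.

## Working session

There is one attempt and no reset: what is moved stays moved. The work goes in short steps, Python scripts to look and compute and a tool call to move; the robot and the scene stay as the last step left them, time stands still between calls to the robot, and variables do not carry over. Pictures are saved under pics/ and viewed, at most 10 in all, crops included, and the job is handed in when it is done.

Besides the shell and the picture viewer there is one more tool, called after "Emit:" as name(argument=value, ...) on one line, values as JSON. apply_moves: Moves the arm, as the interface text tells. Its arguments: {"type":"object","properties":{"rows":{"type":"array","items":{"type":"number"}},"grip":{"type":"number"},"grip_force":{"type":"number"}},"required":["rows"]}

```bash
mkdir -p pics; ls; cat > h.py <<'E'
import numpy as np, cv2
from scipy.spatial.transform import Rotation as R
from station import ctrl
def grab(n):
    o=ctrl.get_obs(); im,d=ctrl.get_image(n); m=ctrl.camera_model(n)
    K=np.array(m["mtx"])
    if n=="wrist":
        T=np.eye(4);T[:3,:3]=R.from_rotvec(o["tool_rot"]).as_matrix();T[:3,3]=o["tool_pos"]
        T=T@np.array(m["tool_from_camera"])
    else:
        T=np.eye(4);T[:3,:3]=np.array(m["R"]);T[:3,3]=np.array(m["t"]).ravel();T=np.linalg.inv(T)
    return im,d,K,T
def cloud(d,K,T):
    v,u=np.mgrid[:d.shape[0],:d.shape[1]]
    P=np.stack([(u-K[0,2])/K[0,0]*d,(v-K[1,2])/K[1,1]*d,d],-1)
    P=P@T[:3,:3].T+T[:3,3]; P[d<=0]=np.nan
    return P
E
python3 - <<'E'
from h import *
o=ctrl.get_obs();print(o,ctrl.tip_extent)
for n in("scene","side","wrist"):
    im,d,K,T=grab(n); np.savez(f"{n}.npz",im=im,d=d,K=K,T=T); cv2.imwrite(f"pics/{n}0.png",im); print(n,T.round(3).tolist(),K.tolist())
cv2.imwrite("pics/both.png",np.vstack([cv2.resize(cv2.imread(f"pics/{n}0.png"),(480,300)) for n in("side","wrist")]))
E
```

```text
pics
{'t': 0.0, 'q': array([ 1.04999600e+00,  5.33296143e-02,  1.61429372e+00, -1.63903929e-05,
        1.47596244e+00, -1.18973369e-01]), 'dq': array([-0.00011762,  0.00064049, -0.00064776,  0.00026418, -0.00018293,
        0.00053185]), 'effort': array([ 1.43985588e-03, -3.93683624e+01, -3.70177603e+01, -3.97811550e-05,
        6.95518451e-03, -2.73671411e-06]), 'tool_pos': array([0.24419016, 0.57481311, 0.30267991]), 'tool_rot': array([-6.26825742e-01, -3.07779867e+00,  2.97944359e-03]), 'contact_force': array([ 0.1913827 , -0.33109442, -0.087513  ]), 'wrist_torque': array([-0.02328847, -0.01693515, -0.00112209]), 'grip_force': 0.0, 'opening': 0.08543753282778124} 0.0726
scene [[0.398, 0.712, -0.579, 1.118], [0.917, -0.317, 0.24, -0.347], [-0.013, -0.627, -0.779, 0.895], [0.0, 0.0, 0.0, 1.0]] [[421.20253486527616, 0.0, 324.08549062573155], [0.0, 421.20253486527616, 204.60813234003678], [0.0, 0.0, 1.0]]
side [[0.719, -0.53, 0.449, 0.151], [-0.695, -0.552, 0.461, -0.494], [0.004, -0.644, -0.765, 0.735], [0.0, 0.0, 0.0, 1.0]] [[380.7625378938821, 0.0, 313.87585643074647], [0.0, 380.7625378938821, 198.47588291542166], [0.0, 0.0, 1.0]]
wrist [[0.39, 0.887, 0.248, 0.183], [0.921, -0.375, -0.108, 0.602], [-0.003, 0.271, -0.963, 0.373], [0.0, 0.0, 0.0, 1.0]] [[334.2955656599619, 0.0, 318.92325259034004], [0.0, 334.2955656599619, 198.49734432407504], [0.0, 0.0, 1.0]]
```

View pics/scene0.png

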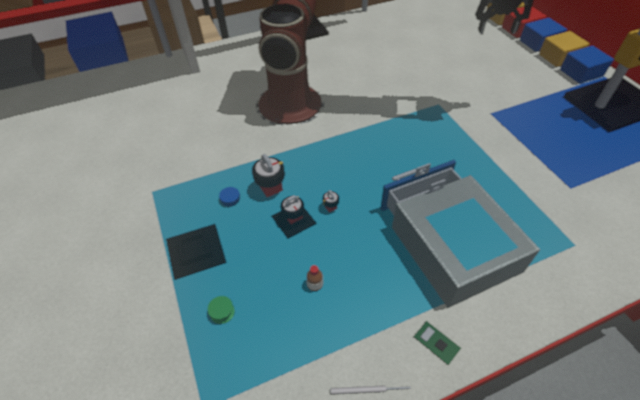

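View pics/both.png

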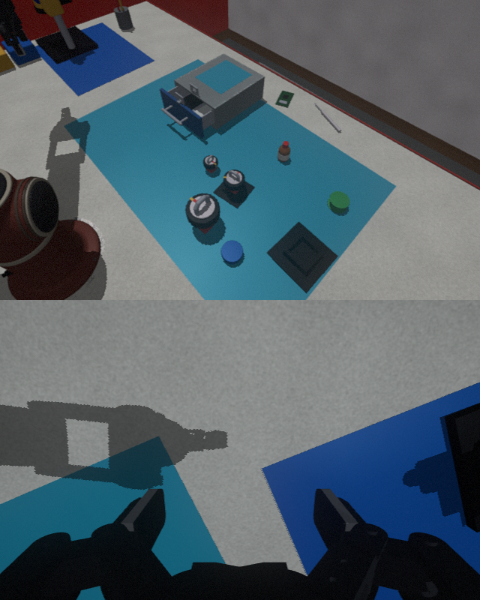

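The scene shows three locks: a large one at scene (268,172), a middle one in a cradle at (292,207) and a small one at (331,200). It also shows two cradles: a small one at (293,217) and a large, empty one at (196,250). The middle lock, standing in the small cradle, fits the description. I'll check its size and look at an enlarged crop.

```bash
python3 - <<'E'
from h import *
big=[]
for n,(u0,u1,v0,v1) in {"scene":(235,355,140,245),"side":(235,355,190,320)}.items():
    z=np.load(n+".npz");im=z["im"];P=cloud(z["d"],z["K"],z["T"])
    big.append(cv2.resize(im[v0:v1,u0:u1],(400,400),interpolation=cv2.INTER_CUBIC))
    hsv=cv2.cvtColor(im,cv2.COLOR_BGR2HSV)
    Z=P[...,2]; print(n,"bench z",np.nanmedian(Z[(Z>-.03)&(Z<.02)]))
    m=((Z>0.015)&(P[...,0]>.2)&(P[...,0]<1)&(abs(P[...,1])<.6)).astype(np.uint8)
    k,l,s,c=cv2.connectedComponentsWithStats(m)
    for i in range(1,k):
        if s[i,4]>60:
            Q=P[l==i]; zt=np.percentile(Q[:,2],97); mx=Q[Q[:,2]>zt-.03]
            print(c[i].round(),s[i,4],"zmax",zt.round(3),"lo",np.percentile(Q,2,axis=0).round(3),"hi",np.percentile(Q,98,axis=0).round(3))
cv2.imwrite("pics/crop1.png",np.hstack(big))
# cabinet
for n in("scene","side"):
    z=np.load(n+".npz");P=cloud(z["d"],z["K"],z["T"]);Z=P[...,2]
    m=((Z>.09)&(Z<.108)&(P[...,1]<.0+.6))&(P[...,0]>.3)&(P[...,0]<1)
    m=m.astype(np.uint8);k,l,s,c=cv2.connectedComponentsWithStats(m);i=1+np.argmax(s[1:,4])
    Q=P[l==i][:,:2];r=cv2.minAreaRect(Q.astype(np.float32));print("cab",n,r,cv2.boxPoints(r).round(3).tolist())
    hsv=cv2.cvtColor(z["im"],cv2.COLOR_BGR2HSV)
    b=cv2.inRange(hsv,(105,120,40),(125,255,255))>0
    b&=(Z>.02)&(Z<.11)&(P[...,0]>.3)
    Q=P[b]; print("blue",len(Q),np.percentile(Q,3,axis=0).round(3),np.percentile(Q,97,axis=0).round(3))
E
```

```text
scene bench z -0.00015057519957684118
[495.  10.] 739 zmax 0.342 lo [0.21  0.504 0.254] hi [0.272 0.597 0.342]
[269. 173.] 948 zmax 0.123 lo [ 0.307 -0.224  0.019] hi [ 0.38  -0.145  0.124]
[456. 230.] 12989 zmax 0.102 lo [0.532 0.061 0.023] hi [0.843 0.277 0.103]
[229. 195.] 276 zmax 0.027 lo [ 0.308 -0.324  0.016] hi [ 0.359 -0.275  0.027]
[331. 199.] 244 zmax 0.063 lo [ 0.452 -0.079  0.023] hi [ 0.491 -0.039  0.064]
[293. 210.] 578 zmax 0.091 lo [ 0.446 -0.193  0.016] hi [ 0.497 -0.138  0.092]
[194. 247.] 461 zmax 0.029 lo [ 0.424 -0.46   0.016] hi [ 0.496 -0.39   0.029]
[315. 277.] 317 zmax 0.076 lo [ 0.657 -0.205  0.016] hi [ 0.686 -0.17   0.076]
[220. 307.] 459 zmax 0.033 lo [ 0.623 -0.431  0.027] hi [ 0.673 -0.381  0.033]
side bench z 0.0004395151358338456
[13. 35.] 1396 zmax 0.387 lo [0.208 0.505 0.25 ] hi [0.276 0.589 0.389]
[282. 124.] 8897 zmax 0.103 lo [0.509 0.061 0.021] hi [0.833 0.275 0.104]
[378. 201.] 323 zmax 0.076 lo [ 0.646 -0.205  0.017] hi [ 0.674 -0.173  0.076]
[280. 216.] 317 zmax 0.064 lo [ 0.446 -0.079  0.022] hi [ 0.487 -0.038  0.065]
[311. 243.] 820 zmax 0
[... 351 characters left out ...]
[ 0.354 -0.275  0.026]
cab scene ((0.716440737247467, 0.1724863052368164), (0.25184616446495056, 0.22323955595493317), 1.0777080059051514) [[0.5879999995231628, 0.28200000524520874], [0.5929999947547913, 0.05900000035762787], [0.843999981880188, 0.06300000101327896], [0.8399999737739563, 0.28600001335144043]]
blue 930 [ 0.304 -0.317  0.021] [0.538 1.058 0.099]
cab side ((0.715674102306366, 0.1728525310754776), (0.2530691623687744, 0.2236109972000122), 1.0160378217697144) [[0.5870000123977661, 0.28200000524520874], [0.5910000205039978, 0.05900000035762787], [0.843999981880188, 0.06300000101327896], [0.8399999737739563, 0.28700000047683716]]
blue 1539 [ 0.305 -0.32   0.022] [0.534 0.965 0.099]
```

View pics/crop1.png

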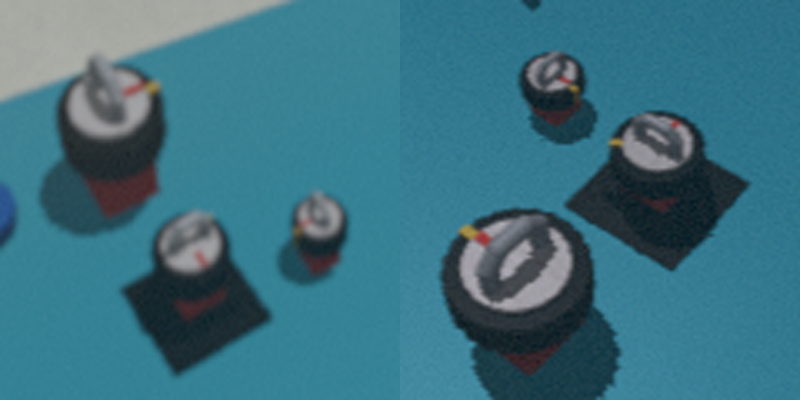

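Crop 1: the middle lock (scene 292,207, side 311,243) has a collar about 58 mm across and its top at 92 mm. It stands in the small cradle, so it is the one meant. The large lock (124 mm high) and the small one (64 mm) are decoys. Next I'll measure the marks, axis and handle.

```bash
python3 - <<'E'
from h import *
def plane(u,v,K,T,z):
    r=T[:3,:3]@np.array([(u-K[0,2])/K[0,0],(v-K[1,2])/K[1,1],1]); return T[:3,3]+r*(z-T[2,3])/r[2]
for n,(u0,u1,v0,v1) in {"scene":(278,310,193,212),"side":(296,328,222,250)}.items():
    z=np.load(n+".npz");im=z["im"];K=z["K"];T=z["T"];P=cloud(z["d"],K,T)
    hsv=cv2.cvtColor(im,cv2.COLOR_BGR2HSV)
    box=np.zeros(im.shape[:2],bool);box[v0:v1,u0:u1]=1
    top=box&(P[...,2]>.055)&(P[...,2]<.08)
    r=cv2.minEnclosingCircle(P[top][:,:2].astype(np.float32)); print(n,"collar",r, np.nanmedian(P[top][:,2]))
    cap=top&(hsv[...,1]<80)&(hsv[...,2]>90); print(" cap",cv2.minEnclosingCircle(P[cap][:,:2].astype(np.float32)),cap.sum(),np.median(P[cap],0))
    bow=box&(P[...,2]>.083); print(" bow",P[bow].mean(0),P[bow].max(0),np.linalg.svd(P[bow][:,:2]-P[bow][:,:2].mean(0))[2][0])
    for nm,a,b in(("red",(0,90,110),(10,255,255)),("red2",(170,90,110),(180,255,255)),("yel",(18,100,100),(35,255,255))):
        m=(cv2.inRange(hsv,a,b)>0)&box; vv,uu=np.nonzero(m)
        if len(uu): print(" ",nm,len(uu),uu.mean().round(1),vv.mean().round(1),plane(uu.mean(),vv.mean(),K,T,.068 if nm!="yel" else .062).round(4), np.nanmean(P[m],0).round(4))
    # drawer front / handle
    Z=P[...,2]
    b=(cv2.inRange(hsv,(100,120,30),(125,255,255))>0)&(Z>.02)&(Z<.115)&(P[...,0]>.45)&(P[...,0]<.58)&(P[...,1]>0)&(P[...,1]<.32)
    print(" front",b.sum(),np.percentile(P[b],[5,50,95],axis=0).round(3).tolist())
    hd=(Z>.05)&(Z<.07)&(P[...,0]>.42)&(P[...,0]<P[b][:,0].min()-.01)&(P[...,1]>.08)&(P[...,1]<.26)
    Q=P[hd]; print(" handle",len(Q),np.percentile(Q,[5,50,95],axis=0).round(3).tolist() if len(Q) else "")
    t=(Z>.108)&(Z<.135)&(P[...,0]>.48)&(P[...,0]<.65)&(P[...,1]>.08)&(P[...,1]<.26);Q=P[t]
    print(" tabs",len(Q),np.percentile(Q,[5,50,95],axis=0).round(3).tolist() if len(Q) else "")
E
```

```text
scene collar ((0.4659688472747803, -0.16393746435642242), 0.0317479744553566) 0.06584636237378405
 cap ((0.46484848856925964, -0.1621454954147339), 0.027371156960725784) 168 [ 0.47184619 -0.16591261  0.06737887]
 bow [ 0.46909994 -0.16606295  0.08949217] [ 0.47578727 -0.14809748  0.09632629] [-0.15868048  0.98732999]
 front 422 [[0.526, 0.061, 0.04], [0.535, 0.125, 0.095], [0.539, 0.264, 0.099]]
 handle 107 [[0.487, 0.116, 0.058], [0.493, 0.149, 0.063], [0.497, 0.195, 0.066]]
 tabs 146 [[0.533, 0.149, 0.11], [0.595, 0.168, 0.123], [0.6, 0.188, 0.13]]
side collar ((0.4669017493724823, -0.1640181988477707), 0.03189486637711525) 0.06551650037065371
 cap ((0.4647406339645386, -0.15985774993896484), 0.02693929150700569) 179 [ 0.45888051 -0.16647256  0.06797232]
 bow [ 0.46520434 -0.16699876  0.09025138] [ 0.47171761 -0.14961621  0.09606748] [ 0.20997215 -0.97770737]
  red2 3 317.3 229.7 [ 0.4868 -0.1606  0.068 ] [ 0.487  -0.1604  0.0677]
  yel 4 299.5 235.5 [ 0.4518 -0.1421  0.062 ] [ 0.4508 -0.1432  0.0641]
 front 1130 [[0.522, 0.062, 0.025], [0.525, 0.144, 0.07], [0.534, 0.261, 0.099]]
 handle 0 
 tabs 136 [[0.532, 0.15, 0.109], [0.593, 0.169, 0.123], [0.598, 0.188, 0.13]]
```

```bash
cat >> h.py <<'E'
def to(x,y,z,yaw=None):
    """print normalised row for TCP target with tool pointing down, tool y axis at world yaw (deg)"""
    o=ctrl.get_obs(); C=R.from_rotvec(o["tool_rot"])
    cur=np.degrees(np.arctan2(*C.as_matrix()[[1,0],1]))
    if yaw is None: yaw=cur
    a=np.radians(yaw); ty=np.array([np.cos(a),np.sin(a),0]); tz=np.array([0,0,-1.]); M=np.stack([np.cross(ty,tz),ty,tz],1)
    s=C.inv().apply(np.array([x,y,z])-o["tool_pos"])/.6
    t=(C.inv()*R.from_matrix(M)).as_rotvec()/(np.pi/2)
    print("row",np.r_[s,t].round(4).tolist(),"| t",o["t"],"pos",o["tool_pos"].round(4),"yaw",cur.round(1),"q6",o["q"][5].round(2),"open",round(o["opening"],4),"F",o["contact_force"].round(1))
E
python3 -c "
from h import *
to(.445,.167,.25,91); to(.445,.167,.122,91)"
```

```text
row [-0.5739, -0.4947, 0.0889, -0.001, -0.0003, -0.2669] | t 0.15 pos [0.2442 0.5749 0.303 ] yaw 67.0 q6 -0.12 open 0.085 F [-0.1  0.6 -0.3]
row [-0.5739, -0.4944, 0.3022, -0.001, -0.0003, -0.2669] | t 0.15 pos [0.2442 0.5749 0.303 ] yaw 67.0 q6 -0.12 open 0.085 F [-0.1  0.6 -0.3]
```

Emit:
apply_moves(rows=[-0.574,-0.495,0.089,-0.001,0,-0.267,-0.574,-0.495,0.089,-0.001,0,-0.267,-0.574,-0.495,0.089,-0.001,0,-0.267,-0.574,-0.495,0.089,-0.001,0,-0.267,-0.574,-0.495,0.089,-0.001,0,-0.267,-0.574,-0.495,0.089,-0.001,0,-0.267,-0.574,-0.495,0.089,-0.001,0,-0.267,-0.574,-0.495,0.089,-0.001,0,-0.267,-0.574,-0.495,0.089,-0.001,0,-0.267,-0.574,-0.495,0.089,-0.001,0,-0.267,-0.574,-0.495,0.089,-0.001,0,-0.267,-0.574,-0.495,0.089,-0.001,0,-0.267,-0.574,-0.495,0.302,-0.001,0,-0.267,-0.574,-0.495,0.302,-0.001,0,-0.267,-0.574,-0.495,0.302,-0.001,0,-0.267,-0.574,-0.495,0.302,-0.001,0,-0.267,-0.574,-0.495,0.302,-0.001,0,-0.267], grip=0, grip_force=30)

```text
t: 1.85
tool_pos: [0.4451, 0.1685, 0.1233]
tool_rot: [-0.031, 3.141, 0.003]
contact_force: [-0.5, 0.1, 1.0]
opening: -0.0002
grip_force: 0.0
```

```bash
python3 -c "
from h import *
to(.473,.1675,.122,91); to(.53,.1685,.122,91);print(ctrl.tip_extent)"
```

```text
row [-0.0465, -0.0026, 0.0022, 0.0011, 0.0002, 0.0016] | t 1.85 pos [0.4451 0.1685 0.1233] yaw 91.1 q6 -1.39 open -0.0002 F [-0.5  0.1  1. ]
row [-0.1415, -0.0028, 0.0022, 0.0011, 0.0002, 0.0016] | t 1.85 pos [0.4451 0.1685 0.1233] yaw 91.1 q6 -1.39 open -0.0002 F [-0.5  0.1  1. ]
0.0726
```

Emit:
apply_moves(rows=[-0.015,0,0.002,0,0,0,-0.03,0,0.002,0,0,0,-0.04,0,0.002,0,0,0,-0.05,0,0.002,0,0,0,-0.058,0,0.002,0,0,0,-0.066,0,0.002,0,0,0,-0.074,0,0.002,0,0,0,-0.082,0,0.002,0,0,0,-0.09,0,0.002,0,0,0,-0.098,0,0.002,0,0,0,-0.106,0,0.002,0,0,0,-0.114,0,0.002,0,0,0])

```text
t: 3.05
tool_pos: [0.514, 0.1684, 0.1215]
tool_rot: [-0.028, 3.141, 0.002]
contact_force: [-1.5, 0.7, 1.4]
opening: -0.0
grip_force: 0.6
```

Emit:
apply_moves(rows=[-0.003,0,0,0,0,0,-0.006,0,0,0,0,0,-0.009,0,0,0,0,0])

```text
t: 3.35
tool_pos: [0.518, 0.1685, 0.1214]
tool_rot: [0.028, -3.138, -0.002]
contact_force: [-8.6, 0.1, 6.9]
opening: -0.0002
grip_force: 4.5
```

Emit:
apply_moves(rows=[-0.003,0,0,0,0,0,-0.005,0,0,0,0,0])

```text
t: 3.55
tool_pos: [0.5201, 0.1685, 0.1213]
tool_rot: [0.028, -3.135, -0.001]
contact_force: [-9.7, -0.1, 6.3]
opening: 0.0003
grip_force: 4.7
```

Emit:
apply_moves(rows=[-0.004,0,0,0,0,0,-0.007,0,0,0,0,0])

```text
t: 3.75
tool_pos: [0.5257, 0.1687, 0.1214]
tool_rot: [0.028, -3.14, -0.002]
contact_force: [-2.2, -0.0, 0.9]
opening: -0.0002
grip_force: 1.2
```

Emit:
apply_moves(rows=[-0.003,0,0,0,0,0,-0.005,0,0,0,0,0,-0.005,0,0,0,0,0,-0.005,0,0,0,0,0])

```text
t: 4.15
tool_pos: [0.528, 0.1687, 0.1213]
tool_rot: [0.028, -3.137, -0.002]
contact_force: [-7.2, -0.1, 5.4]
opening: 0.0001
grip_force: 4.1
```

```bash
python3 - <<'E'
from h import *
to(.45,.168,.121,91)
im,d,K,T=grab("side");P=cloud(d,K,T);hsv=cv2.cvtColor(im,cv2.COLOR_BGR2HSV);Z=P[...,2]
b=(cv2.inRange(hsv,(100,120,30),(125,255,255))>0)&(Z>.02)&(Z<.115)&(P[...,0]>.45)&(P[...,0]<.62)&(P[...,1]>0)&(P[...,1]<.32)
print(b.sum(),np.percentile(P[b],[5,50,95],axis=0).round(3).tolist())
E
```

```text
row [0.1299, 0.0011, 0.001, 0.0008, -0.0027, 0.0002] | t 4.15 pos [0.528  0.1687 0.1213] yaw 91.0 q6 -1.42 open 0.0001 F [-7.2 -0.1  5.4]
814 [[0.578, 0.063, 0.024], [0.581, 0.114, 0.07], [0.59, 0.188, 0.099]]
```

Emit:
apply_moves(rows=[0.05,0,0,0,0,0,0.1,0,0,0,0,0,0.12,0,0,0,0,0,0.12,0,-0.1,0,0,0,0.12,0,-0.2,0,0,0,0.12,0,-0.24,0,0,0,0.12,0,-0.24,0,0,0])

```text
t: 4.9
tool_pos: [0.4613, 0.1679, 0.2747]
tool_rot: [-0.027, 3.124, 0.007]
contact_force: [1.5, -0.5, 0.8]
opening: -0.0
grip_force: 0.0
```

```bash
python3 - <<'E'
from h import *
to(.467,-.1655,.25,131)
im,d,K,T=grab("side");P=cloud(d,K,T);hsv=cv2.cvtColor(im,cv2.COLOR_BGR2HSV);Z=P[...,2]
b=(cv2.inRange(hsv,(100,120,30),(125,255,255))>0)&(Z>.02)&(Z<.115)&(P[...,0]>.45)&(P[...,0]<.62)&(P[...,1]>0)&(P[...,1]<.32)
print(b.sum(),np.percentile(P[b],[5,50,95],axis=0).round(3).tolist())
t=(Z>.108)&(Z<.135)&(P[...,0]>.48)&(P[...,0]<.65)&(P[...,1]>.08)&(P[...,1]<.26);Q=P[t]
print(" tabs",len(Q),np.percentile(Q,[5,50,95],axis=0).round(3).tolist())
E
```

```text
row [0.0009, -0.5558, 0.0387, -0.0012, 0.0116, -0.4444] | t 4.9 pos [0.4613 0.1679 0.2747] yaw 91.0 q6 -1.39 open -0.0 F [ 1.5 -0.5  0.8]
1173 [[0.577, 0.064, 0.026], [0.58, 0.147, 0.07], [0.589, 0.264, 0.098]]
 tabs 118 [[0.586, 0.151, 0.109], [0.59, 0.166, 0.125], [0.598, 0.188, 0.131]]
```

Emit:
apply_moves(rows=[0,-0.08,0.039,-0.001,0,-0.06,0,-0.16,0.039,-0.001,0,-0.12,0,-0.24,0.039,-0.001,0,-0.18,0,-0.32,0.039,-0.001,0,-0.24,0,-0.4,0.039,-0.001,0,-0.3,0,-0.48,0.039,-0.001,0,-0.36,0.001,-0.556,0.039,-0.001,0,-0.44,0.001,-0.556,0.039,-0.001,0,-0.444,0.001,-0.556,0.039,-0.001,0,-0.444,0.001,-0.556,0.039,-0.001,0,-0.444], grip=1)

```text
t: 5.95
tool_pos: [0.4622, -0.1657, 0.2404]
tool_rot: [1.099, -2.943, -0.007]
contact_force: [-0.6, 1.4, -0.9]
opening: 0.0853
grip_force: 0.0
```

```bash
cat > look.py <<'E'
from h import *
import sys
im,d,K,T=grab("wrist");P=cloud(d,K,T);Z=P[...,2];hsv=cv2.cvtColor(im,cv2.COLOR_BGR2HSV)
near=np.hypot(P[...,0]-.467,P[...,1]+.1655)<.045
cap=near&(Z>.060)&(Z<.075)
print("top",cv2.minEnclosingCircle(P[cap][:,:2].astype(np.float32)),cap.sum())
c2=cap&(hsv[...,1]<70)&(hsv[...,2]>110); print("cap",cv2.minEnclosingCircle(P[c2][:,:2].astype(np.float32)),np.nanmedian(Z[c2]))
bow=near&(Z>.082)&(Z<.13); Q=P[bow]; 
if len(Q): print("bow",Q.mean(0),Q[:,2].max(),cv2.minAreaRect(Q[:,:2].astype(np.float32)))
for nm,a,b in(("red",(0,90,90),(10,255,255)),("red2",(170,90,90),(180,255,255)),("yel",(18,100,90),(35,255,255))):
    m=(cv2.inRange(hsv,a,b)>0)&near&(Z>.05); 
    if m.sum(): print(nm,m.sum(),np.argwhere(m).mean(0)[::-1].round(),np.nanmean(P[m],0).round(4))
cv2.imwrite(f"pics/{sys.argv[1]}.png",im)
E
python3 look.py w1; python3 -c "
from h import *
to(.467,-.1655,.102,131)"
```

```text
top ((0.4673374891281128, -0.16446036100387573), 0.030900374054908752) 3957
cap ((0.46765655279159546, -0.1635642647743225), 0.023017147555947304) 0.06798546834666513
bow [ 0.46663428 -0.1659406   0.09055118] 0.09507627722592318 ((0.4671475291252136, -0.16457778215408325), (0.009031493216753006, 0.036448705941438675), 9.269133567810059)
red 38 [306. 221.] [ 0.4829 -0.1612  0.0685]
red2 44 [305. 222.] [ 0.4836 -0.1619  0.0697]
yel 73 [351. 203.] [ 0.4501 -0.144   0.0645]
row [-0.0054, -0.0062, 0.2311, 0.0024, 0.0009, 0.0002] | t 6.0 pos [ 0.4623 -0.1653  0.2407] yaw 131.0 q6 -2.78 open 0.0852 F [-0.6 -0.2 -0.9]
```

View pics/w1.png

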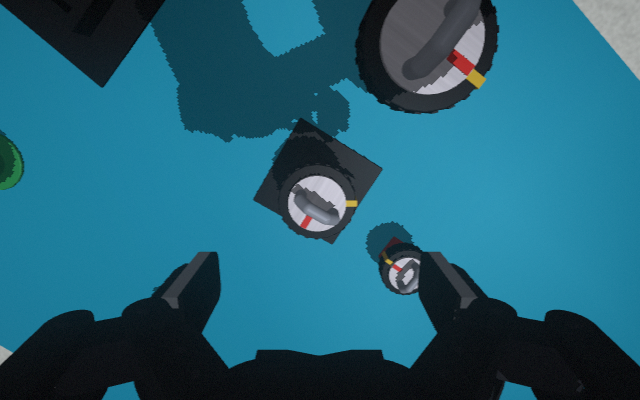

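The wrist view shows the lock at (317,203), the red mark at (306,221) and the yellow mark at (351,203). That puts the dial at about +120°, four clicks. Going down to take the collar.

Emit:
apply_moves(rows=[-0.0055,-0.0055,0.08,0.002,0,0,-0.0055,-0.0055,0.14,0.002,0,0,-0.0055,-0.0055,0.19,0.002,0,0,-0.0055,-0.0055,0.215,0.002,0,0,-0.0055,-0.0055,0.228,0.002,0,0,-0.0055,-0.0055,0.228,0.002,0,0,-0.0055,-0.0055,0.228,0.002,0,0])

```text
t: 6.7
tool_pos: [0.4678, -0.1661, 0.1058]
tool_rot: [-1.1, 2.94, -0.002]
contact_force: [-0.3, 0.8, -0.3]
opening: 0.0855
grip_force: 0.0
```

```bash
python3 -c "
from h import *
to(.467,-.1646,.104,131)"
```

```text
row [-0.0005, 0.0028, 0.003, -0.0015, 0.0015, 0.0003] | t 6.7 pos [ 0.4678 -0.1661  0.1058] yaw 131.0 q6 -2.78 open 0.0855 F [-0.3  0.8 -0.3]
```

Close on the collar.

Emit:
apply_moves(rows=[-0.0005,0.0025,0.003,-0.001,0.001,0,-0.0005,0.0025,0.003,-0.001,0.001,0,-0.0005,0.0025,0.003,-0.001,0.001,0,-0.0005,0.0025,0.003,-0.001,0.001,0,-0.0005,0.0025,0.003,-0.001,0.001,0,-0.0005,0.0025,0.003,-0.001,0.001,0,-0.0005,0.0025,0.003,-0.001,0.001,0,-0.0005,0.0025,0.003,-0.001,0.001,0], grip=0.55, grip_force=30)

```text
t: 7.5
tool_pos: [0.4667, -0.1648, 0.1042]
tool_rot: [-1.099, 2.942, 0.002]
contact_force: [-1.5, 3.2, 6.5]
opening: 0.0591
grip_force: 32.0
```

Emit:
apply_moves(rows=[0,0,0,0,0,0.055,0,0,0,0,0,0.11,0,0,0,0,0,0.165,0,0,0,0,0,0.22,0,0,0,0,0,0.275,0,0,0,0,0,0.333,0,0,0,0,0,0.39,0,0,0,0,0,0.445,0,0,0,0,0,0.5,0,0,0,0,0,0.555,0,0,0,0,0,0.61,0,0,0,0,0,0.667,0,0,0,0,0,0.667])

```text
t: 8.8
tool_pos: [0.4664, -0.1647, 0.1042]
tool_rot: [-0.522, -3.097, -0.002]
contact_force: [-4.6, 2.2, 7.2]
opening: 0.0592
grip_force: 32.4
```

Emit:
apply_moves(rows=[0,0,0,0,0,0.055,0,0,0,0,0,0.11,0,0,0,0,0,0.165,0,0,0,0,0,0.22,0,0,0,0,0,0.275,0,0,0,0,0,0.333,0,0,0,0,0,0.39,0,0,0,0,0,0.445,0,0,0,0,0,0.5,0,0,0,0,0,0.555,0,0,0,0,0,0.61,0,0,0,0,0,0.667,0,0,0,0,0,0.667,0,0,0,0,0,0.667])

```text
t: 10.2
tool_pos: [0.4663, -0.1644, 0.1042]
tool_rot: [-1.999, -2.42, -0.001]
contact_force: [-4.6, 4.6, 7.7]
opening: 0.0594
grip_force: 32.4
```

```bash
python3 -c "
from h import *
to(.467,-.1646,.104,11)
print(ctrl.get_obs()['wrist_torque'])"
```

```text
row [-0.0005, 0.0011, 0.0003, -0.0007, -0.0017, -0.0013] | t 10.2 pos [ 0.4663 -0.1644  0.1042] yaw 10.9 q6 -0.68 open 0.0594 F [-4.6  4.6  7.7]
[ 0.71215264  0.91001577 -0.10867328]
```

Open, rise and check the dial.

Emit:
apply_moves(rows=[0,0,0,0,0,0,0,0,0,0,0,0,0,0,0,0,0,0,0,0,0,0,0,0,0,0,-0.04,0,0,0,0,0,-0.1,0,0,0,0,0,-0.17,0,0,0,0,0,-0.22,0,0,0,0,0,-0.22,0,0,0,0,0,-0.22,0,0,0], grip=1)

```text
t: 11.2
tool_pos: [0.4666, -0.1652, 0.2356]
tool_rot: [2.0, 2.422, 0.001]
contact_force: [-0.2, 0.0, -1.3]
opening: 0.0849
grip_force: 0.0
```

```bash
python3 look.py w2; python3 -c "
from h import *
im=cv2.imread('pics/w2.png');cv2.imwrite('pics/w2c.png',cv2.resize(im[120:300,220:440],None,fx=3,fy=3))
to(.467,-.165,.19,9.5);to(.467,-.165,.147,9.5)"
```

```text
top ((0.4674341082572937, -0.16476497054100037), 0.03096613474190235) 4213
cap ((0.4683321714401245, -0.16526544094085693), 0.023067625239491463) 0.06808485494568367
bow [ 0.46704013 -0.16188858  0.0907761 ] 0.09552874124557711 ((0.4673806130886078, -0.1642267256975174), (0.008916083723306656, 0.03601166605949402), 7.999000072479248)
red 64 [339. 200.] [ 0.4825 -0.1625  0.0686]
red2 42 [341. 201.] [ 0.4841 -0.1625  0.0688]
yel 73 [354. 200.] [ 0.4942 -0.1609  0.0644]
row [-0.0006, 0.0017, 0.0735, -0.0008, -0.001, 0.0156] | t 11.25 pos [ 0.466  -0.1649  0.2341] yaw 10.9 q6 -0.68 open 0.0854 F [-0.4 -0.3 -0. ]
row [-0.0007, 0.0018, 0.1452, -0.0008, -0.001, 0.0156] | t 11.25 pos [ 0.466  -0.1649  0.2341] yaw 10.9 q6 -0.68 open 0.0854 F [-0.4 -0.3 -0. ]
```

View pics/w2c.png

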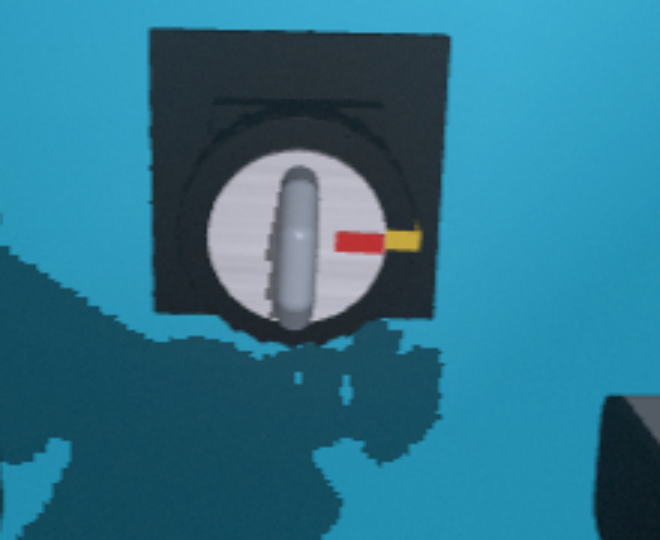

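The yellow mark lines up with the red one (crop 400,240 and 360,241). Pinching the bow now.

Emit:
apply_moves(rows=[0,0.002,0.05,0,0,0.016,0,0.002,0.1,0,0,0.016,0,0.002,0.13,0,0,0.016,0,0.002,0.146,0,0,0.016,0,0.002,0.146,0,0,0.016])

```text
t: 11.75
tool_pos: [0.4659, -0.1639, 0.1444]
tool_rot: [-2.026, -2.392, 0.001]
contact_force: [-0.0, 0.4, -1.0]
opening: 0.0851
grip_force: 0.0
```

Emit:
apply_moves(rows=[0,0,0,0,0,0,0,0,0,0,0,0,0,0,0,0,0,0,0,0,0,0,0,0,0,0,0,0,0,0,0,0,0,0,0,0,0,0,0,0,0,0,0,0,0,0,0,0,0,0,0,0,0,0,0,0,0,0,0,0], grip=0, grip_force=60)

```text
t: 12.75
tool_pos: [0.4677, -0.165, 0.1479]
tool_rot: [-2.03, -2.397, -0.0]
contact_force: [-2.8, -0.5, 5.8]
opening: 0.007
grip_force: 58.9
```

Emit:
apply_moves(rows=[0,0,-0.005,0,0,0,0,0,-0.01,0,0,0,0,0,-0.015,0,0,0,0,0,-0.02,0,0,0,0,0,-0.025,0,0,0,0,0,-0.03,0,0,0,0,0,-0.033,0,0,0,0,0,-0.033,0,0,0])

```text
t: 13.55
tool_pos: [0.4676, -0.1648, 0.1676]
tool_rot: [-2.03, -2.397, -0.0]
contact_force: [-0.1, -0.9, -0.4]
opening: 0.007
grip_force: 58.6
```

```bash
python3 - <<'E'
from h import *
to(.467,-.165,.25)
for n in("scene","side"):
    im,d,K,T=grab(n);P=cloud(d,K,T);Z=P[...,2]
    near=np.hypot(P[...,0]-.467,P[...,1]+.1655)<.028
    hsv=cv2.cvtColor(im,cv2.COLOR_BGR2HSV); m=near&(hsv[...,1]<60)&(hsv[...,2]>110)&(Z>.05)&(Z<.16)
    print(n,m.sum(),np.percentile(Z[m],[5,25,50,75,95]).round(4) if m.any() else "")
    v,u=np.nonzero(near&(Z>.03)&(Z<.16)); 
    a=im[v.min()-25:v.max()+25,u.min()-25:u.max()+25]; cv2.imwrite(f"pics/sh_{n}.png",cv2.resize(a,(380,380)))
cv2.imwrite("pics/sh.png",np.hstack([cv2.imread("pics/sh_scene.png"),cv2.imread("pics/sh_side.png")]))
E
```

```text
row [-0.0001, -0.001, -0.1374, -0.0001, -0.0004, -0.0] | t 13.55 pos [ 0.4676 -0.1648  0.1676] yaw 9.5 q6 -0.65 open 0.007 F [-0.1 -0.9 -0.4]
scene 75 [0.065  0.0665 0.0675 0.0688 0.0708]
side 88 [0.0663 0.0671 0.0684 0.0692 0.0708]
```

View pics/sh.png

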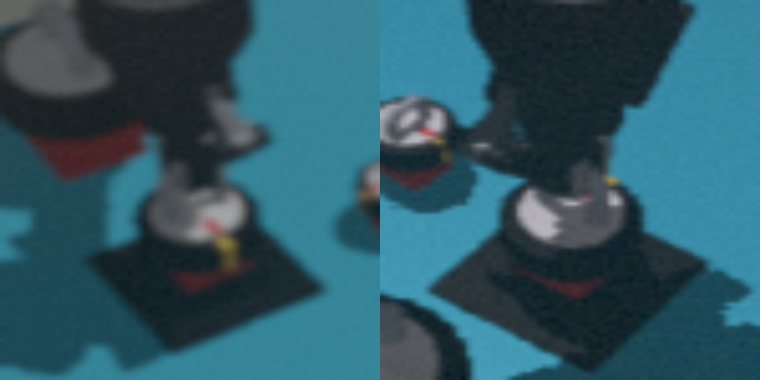

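The cap is still at 68 mm while the bow has risen 20 mm, and the legs show (about 200,190 left, 600,195 right), so the shackle is open. Lifting.

Emit:
apply_moves(rows=[0,0,-0.006,0,0,0,0,0,-0.012,0,0,0,0,0,-0.02,0,0,0,0,0,-0.035,0,0,0,0,0,-0.055,0,0,0,0,0,-0.08,0,0,0,0,0,-0.11,0,0,0,0,0,-0.14,0,0,0,0,0,-0.17,0,0,0,0,0,-0.2,0,0,0,0,0,-0.23,0,0,0,0,0,-0.26,0,0,0,0,0,-0.28,0,0,0,0,0,-0.295,0,0,0,0,0,-0.295,0,0,0])

```text
t: 15.15
tool_pos: [0.468, -0.1651, 0.3461]
tool_rot: [2.029, 2.395, 0.002]
contact_force: [0.3, -0.9, -4.0]
opening: 0.0069
grip_force: 59.0
```

```bash
python3 -c "
from h import *
to(.588,.169,.344)"
```

```text
row [0.5164, 0.2888, 0.0036, 0.0014, 0.0007, -0.0] | t 15.15 pos [ 0.468  -0.1651  0.3461] yaw 9.5 q6 -0.65 open 0.0069 F [ 0.3 -0.9 -4. ]
```

Emit:
apply_moves(rows=[0.006,0.003,0,0,0,0,0.023,0.013,0,0,0,0,0.05,0.028,0,0,0,0,0.084,0.047,0,0,0,0,0.124,0.069,0,0,0,0,0.168,0.094,0,0,0,0,0.213,0.119,0,0,0,0,0.258,0.144,0.001,0,0,0,0.303,0.169,0.002,0,0,0,0.348,0.195,0.003,0,0,0,0.392,0.219,0.003,0,0,0,0.432,0.242,0.003,0,0,0,0.466,0.261,0.003,0,0,0,0.493,0.276,0.003,0,0,0,0.51,0.285,0.003,0,0,0,0.516,0.289,0.003,0,0,0,0.516,0.289,0.003,0,0,0,0.516,0.289,0.003,0,0,0,0.516,0.289,0.003,0,0,0,0.516,0.289,0.003,0,0,0])

```text
t: 17.15
tool_pos: [0.5877, 0.1683, 0.3428]
tool_rot: [-2.031, -2.396, -0.001]
contact_force: [0.2, -0.3, -4.2]
opening: 0.007
grip_force: 58.9
```

```bash
python3 - <<'E'
from h import *
to(.588,.169,.344)
for n in("scene","side"):
    im,d,K,T=grab(n);P=cloud(d,K,T);Z=P[...,2]; cv2.imwrite(f"pics/end_{n}.png",im)
    near=np.hypot(P[...,0]-.588,P[...,1]-.169)<.06
    hsv=cv2.cvtColor(im,cv2.COLOR_BGR2HSV)
    red=near&((cv2.inRange(hsv,(0,110,40),(8,255,255))|cv2.inRange(hsv,(172,110,40),(180,255,255)))>0)&(Z>.14)&(Z<.3)
    col=near&(Z>.205)&(Z<.25)
    print(n,"red",red.sum(),np.percentile(P[red],[3,50,97],axis=0).round(3).tolist(),"col",np.percentile(P[col],[3,50,97],axis=0).round(3).tolist())
    b=(cv2.inRange(hsv,(100,120,30),(125,255,255))>0)&(Z>.02)&(Z<.115)&(P[...,0]>.45)&(P[...,0]<.62)&(P[...,1]>0)&(P[...,1]<.32)
    if b.any(): print("front",np.percentile(P[b],[5,50],axis=0)[:,0].round(3))
a=cv2.imread("pics/end_scene.png")[90:290,340:560];b=cv2.imread("pics/end_side.png")[40:240,170:390]
cv2.imwrite("pics/end.png",np.hstack([cv2.resize(x,(396,360)) for x in(a,b)]))
E
```

```text
row [0.0011, 0.0007, -0.002, -0.0, -0.0004, -0.0] | t 17.15 pos [0.5877 0.1683 0.3428] yaw 9.4 q6 -0.01 open 0.007 F [ 0.2 -0.3 -4.2]
scene red 3 [[0.602, 0.153, 0.185], [0.604, 0.154, 0.187], [0.606, 0.174, 0.192]] col [[0.565, 0.139, 0.216], [0.599, 0.158, 0.236], [0.617, 0.193, 0.243]]
front [0.58  0.586]
side red 47 [[0.568, 0.149, 0.184], [0.574, 0.154, 0.194], [0.603, 0.174, 0.207]] col [[0.558, 0.139, 0.215], [0.578, 0.155, 0.236], [0.61, 0.186, 0.244]]
front [0.577 0.58 ]
```

View pics/end.png

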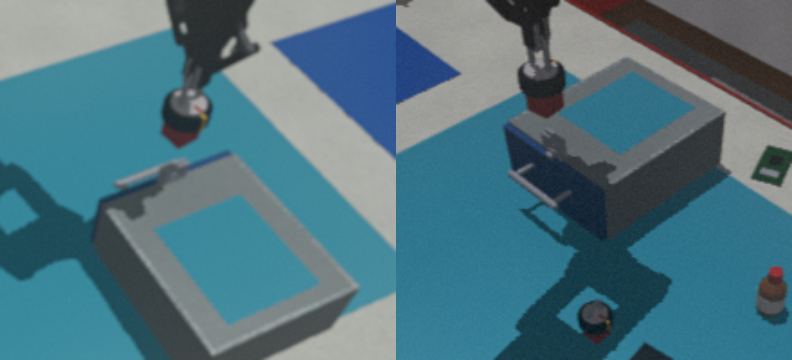

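The last view shows the lock hanging upright and open at (187,120) left and (540,90) right. Its underside is about 0.18 m up, over the hasp, and the drawer is home.

Emit:
apply_moves(rows=[0,0,0,0,0,0,0,0,0,0,0,0,0,0,0,0,0,0,0,0,0,0,0,0,0,0,0,0,0,0])

```text
t: 17.75
tool_pos: [0.5877, 0.169, 0.3426]
tool_rot: [-2.03, -2.397, -0.0]
contact_force: [0.6, -0.2, -4.6]
opening: 0.0069
grip_force: 58.9
```

```bash
python3 -c "
from station import ctrl
print(ctrl.finish_job())"
```

```text
the job is handed in; nothing more can be done
None
```

Job handed in at about 18 s: the drawer is home, the dial was set on the red mark, and the opened lock is held steady and upright about 5 cm above the hasp; the hand-in returned no verdict.

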